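# Photograph a dish: lamp on, capture, lamp off

## Task

Take a microscope picture by pressing only, with the fingertips: switch the lamp on by pressing the white-barred end of the black paddle on the white lamp supply fully down, then press the green key of the camera keypad fully down and let it come back up, then switch the lamp off again by pressing the paddle's plain end fully down. Do not press the green key while the lamp is off, and never press the blue or yellow key. Pick nothing up, keep the lamp supply and keypad where they stand, leave the pot, marker, dish and slide box alone, and finish with the fingers clear.

Things in the scene. Friction and masses are not known exactly. Their poses are not given: they have to be found in the camera images.
- lamp_supply: White lamp supply, a case 130 mm (its x) by 100 mm (its y) by 55 mm high, 1.4 kg, standing loose on rubber. Origin: centre of its underside; z up. The paddle switch on top lies along its x axis, centred, its white-barred ON end towards +x and its plain OFF end towards -x. It and the keypad may change sides of the bench from run to run.
- paddle (a joint): Black paddle (rocker) switch, 70 mm long, 36 mm wide, 8 mm thick, rocking about its middle, 69 mm above the bench, axis along the case's y. Value in rad: 0 = lamp off (plain end down, barred end up), 0.4 = lamp on (barred end down); level at 0.2. No spring or snap: it stays where it is left; friction of 0.04 N m (about 1.5 to 3 N at an end).
- paddle_on (a point): Point to press for ON: on the paddle's top face at the middle of the white bar, 26 mm from the pivot; it moves with the paddle, about 78 mm above the bench when up and 68 mm when fully down.
- paddle_off (a point): Point to press for OFF: on the paddle's top face near the plain end, 26 mm from the pivot on the other side; about 68 mm above the bench when down (lamp off) and 78 mm when up (lamp on).
- keypad: Camera keypad, a white case 110 mm (its x) by 190 mm (its y) by 34 mm high, 0.7 kg, standing loose on rubber. Origin: centre of its underside; z up. Three keys in a row along its y, 55 mm apart: yellow at +y, green in the middle, blue at -y.
- green_key (a joint): Green capture key, a spring key: 0 = up, 0.006 m = fully down (starts at 1.5 N, about 5 N when fully down; springs back).
- green_top (a point): Centre of the green key's top face (top face 40 mm along the keypad's x by 30 mm along its y; 12 mm thick, standing 14 mm above the case, top about 48 mm above the bench); moves with the key.
- yellow_key (a joint): Yellow key, same size and spring as the green one. Not to be pressed.
- yellow_top (a point): Centre of the yellow key's top face.
- blue_key (a joint): Blue key, same size and spring as the green one. Not to be pressed.
- blue_top (a point): Centre of the blue key's top face.
- pot: Small steel pot, 48 mm across, 34 mm high, loose, between the two units. Origin: centre of its underside. Leave alone.
- marker: White marker pen with red cap, 130 mm long, 13 mm thick, lying loose on the robot's side of the units. Origin: underside of its middle; x along the pen. Leave alone.
- dish: Pale translucent closed culture dish, 90 mm across, 14 mm high, loose, on the robot's side of the units. Origin: centre of its underside. Leave alone.
- slide_box: Grey slide box with red trim, 85 by 40 by 32 mm high, loose, beyond the units. Origin: centre of its underside. Leave alone.
Not all that is in view belongs to the job. There is more than one size of the lamp_supply; the job needs the largest.

How it is judged:
On the way, in this order (a step that is already met when the one before it is completed fails the run):
1. the lamp is switched on: barred end of the paddle pressed down (over 0.34 of 0.4 rad) (value of joint paddle above 0.34 rad), for 0.1 s.
2. the green key is pressed down (over 4.8 of 6 mm) with the lamp on (value of joint green_key above 0.0048 m and value of joint paddle above 0.3 rad), for 0.05 s.
3. the lamp is switched off again: plain end of the paddle pressed down (under 0.06 rad), green key up (value of joint paddle below 0.06 rad and value of joint green_key below 0.0015 m), for 0.2 s.
At the end, for the whole second after the job is handed in: Paddle off (under 0.06 rad), all three keys up (under 1.5 mm), lamp supply and keypad level, at rest and within 20 mm of where they stood, and pot, marker, dish and slide box within 20 mm of where they lay (all of step 3 and value of joint each of yellow_key, blue_key below 0.0015 m and not (distance of lamp_supply from where it was at the start of the episode above 0.02 m) and not (distance of keypad from where it was at the start of the episode above 0.02 m) and not (distance of pot from where it was at the start of the episode above 0.02 m) and not (distance of marker from where it was at the start of the episode above 0.02 m) and not (distance of dish from where it was at the start of the episode above 0.02 m) and not (distance of slide_box from where it was at the start of the episode above 0.02 m) and angle between each of lamp_supply, keypad's own z axis and vertical below 0.05 rad and linear speed of each of lamp_supply, keypad below 0.02 m/s); the robot touches nothing.
It fails at once if the green key is pressed (over 3 mm) while the lamp is off (paddle under 0.3 rad) (value of joint green_key above 0.003 m and value of joint paddle below 0.3 rad).
It fails at once if the blue or yellow key is pressed (over 3 mm) (value of joint any of blue_key, yellow_key above 0.003 m).
It fails at once if the lamp supply or the keypad is lifted (over 10 mm) or pushed away (over 20 mm) (height (world z) of any of lamp_supply, keypad above 0.01 m or distance of any of lamp_supply, keypad from where it was at the start of the episode above 0.02 m).
It fails at once if the pot, marker, dish or slide box is moved over 20 mm or lifted over 10 mm (distance of any of pot, marker, dish, slide_box from where it was at the start of the episode above 0.02 m or height (world z) of any of pot, marker, dish, slide_box above 0.01 m).
It also fails if it takes over 42 s, if anything falls off the work surface, if the arm or the gripper's body presses on something with over 40 N, if the wrist force passes 120 N, or if a joint passes its speed limit or range.

## Robot

A 7-joint arm with a two-finger parallel gripper is mounted at the origin on the work surface. World frame = base frame: x ahead of the robot, y to its left, z up, the work surface at z = 0. Lengths are in m, angles in rad, forces in N, time in s.
With the tool pointing down it reaches from about 0.425 to 0.925 m from the base axis. Payload 6.8 kg.
Tool frame: the origin (TCP) lies midway between the tips of the shut fingers; the grasp point (between the pads) lies 19 mm behind it (bot.pinch_z is the distance from the TCP to the grasp point, in m); z points along the fingers, y is the line along which they close (so a half turn about z gives the same grasp; the last joint's range is limited). The gripper opens to 85 mm and grips with 20 to 120 N. Pads are 22 mm wide; open, the fingers measure 114 mm over their backs; the gripper's body (76 mm by 85 mm) begins 54 mm behind the grasp point. The pads swing forward as they close: fully open they stand 13 mm farther back than shut.
Start: joints at [1.239, 0.477, 0.022, 1.555, -0.011, 1.109, -0.083], TCP at [0.15, -0.658, 0.198] pointing down, gripper open.
Joint ranges: [-2.96, 2.96], [-0.34, 2.1], [-1.41, 1.46], [0.24, 2.44], [-1.37, 4.51], [0.17, 1.92], [-2.96, 2.96]. Speed limits (rad/s): [2.39, 2.39, 3.14, 3.14, 3.14, 3.14, 3.14].

## Interface

Orientations are given as a unit quaternion [w, x, y, z].
In Python, from station import bot, imaging gives the robot as it stands. The module is installed in compiled form; this text tells all that it offers.
- The arm moves only by the tool carry_out, never from a script. Its argument "targets" is a list of rows, each a list of 5 numbers: the shift along the tool's x, y, z in cm, then the turn about the tool's z in degrees, then the opening, from -1 (shut) to 1 (fully open). In form: [[x, y, z, yaw, gripper], ...]. A call has 1 to 12 rows; each row shifts and turns the commanded pose from where the row before left it, along the tool's axes as they then stand; what a row does not reach is not made up. A row lasts 1/10 s, in which the tool goes at most 50 mm and 8.59 degrees, less where a joint would pass 70% of its speed; a pose out of reach is approached as far as the arm can. A call is refused whole if a number of a shift passes 5 or a number of a turn 8.59, either way. A call with a gripper value outside its range is refused whole. The fingers move at their own pace and stop on an object; "force" is the grip in N (left out, the last holds). Time passes only in rows, so rows that do not move let the fingers close. It gives the time, the measured TCP pose, the force, the opening and the grip force at its end, in the units of the state.
- bot.get_obs(): the state, without advancing time (a new reading comes with each control period).
- imaging.read_camera(name): name is "scene" or "top" or "wrist"; returns the picture (480x640x3 uint8, red, green, blue); there is no depth.
- imaging.calibration(name): a dict with "fx", "fy", "cx", "cy" (pixels), "k1" (the pictures are not rectified: a ray, as slopes to the right and down, at radius r is drawn at 1 + k1 r^2 times it, then the intrinsics apply), "extrinsics" (4x4, takes a point from world to camera coordinates). Camera axes: x right, y up, looking along -z (the intrinsics and any distortion apply to the point x, -y, -z); pixel columns grow to the right and rows downward; lengths in m; the calibration is good to about 2 mm. A picture is of the moment at which its call begins: read the wrist's pose just before it. calibration takes no time and is no camera call; for the wrist camera it gives the pose at the moment of the call.
- bot.hand_in(): hands the job in; it is judged then, once.
The state is a dict: "t": time; "q": joint angles; "joint_vel": joint speeds; "joint_torque": joint torques, N m; "eef_pos": TCP position; "tool_rot": TCP orientation; "contact_force": force on the tool from outside, world axes, zero at the start; "torque": the same for the moment, N m; "gripper_width": opening from 0.0 (shut) to 1.0 (fully open); "grasp_force": force on a finger pad.
Only numpy, scipy, OpenCV 4.12 (cv2) and the standard library are available. Lean on these libraries where they do the work, as an engineer would, in place of code of your own. Each camera call takes 0.05 s, during which the arm holds its last target. There are 200 camera calls.

## Working session

There is one attempt and no reset: what is moved stays moved. The work goes in short steps, Python scripts to look and compute and a tool call to move; the robot and the scene stay as the last step left them, time stands still between calls to the robot, and variables do not carry over. Pictures are saved under pics/ and viewed, at most 10 in all, crops included, and the job is handed in when it is done.

Besides the shell and the picture viewer there is one more tool, called as a command line: name --pt "numbers of a row" for each row, then --argument value for the rest. carry_out: Moves the arm, as the interface text tells. Its arguments: {"type":"object","properties":{"targets":{"type":"array"},"force":{"type":"number"}},"required":["targets"]}

```bash
mkdir -p pics
cat > h.py <<'E'
import numpy as np, cv2
from station import bot, imaging
def save(cam,fn):
    im=imaging.read_camera(cam); cv2.imwrite('pics/'+fn,im[:,:,::-1]); return im
def ray(cam,u,v,z):
    c=imaging.calibration(cam); E=np.array(c['extrinsics'])
    K=np.array([[c['fx'],0,c['cx']],[0,c['fy'],c['cy']],[0,0,1.]])
    x,y=cv2.undistortPoints(np.array([[[u,v]]],float),K,np.array([c['k1'],0,0,0.]))[0,0]
    R=E[:3,:3]; o=-R.T@E[:3,3]; d=R.T@np.array([x,-y,-1])
    return o+d*(z-o[2])/d[2]
def proj(cam,p):
    c=imaging.calibration(cam); E=np.array(c['extrinsics'])
    q=E[:3,:3]@np.array(p)+E[:3,3]; x,y=q[0]/-q[2],-q[1]/-q[2]; s=1+c['k1']*(x*x+y*y)
    return c['fx']*x*s+c['cx'],c['fy']*y*s+c['cy']
E
python3 - <<'E'
from h import *
save('top','t0.png');save('scene','s0.png')
o=bot.get_obs();print(o['t'],o['eef_pos'],o['tool_rot'],o['gripper_width'],bot.pinch_z)
E
```

```text
0.1 [ 0.14965481 -0.65762192  0.19693428] [-7.89258394e-04  9.93747465e-01  1.11648253e-01 -1.41750863e-04] 0.9985766598026847 0.0187
```

View pics/t0.png

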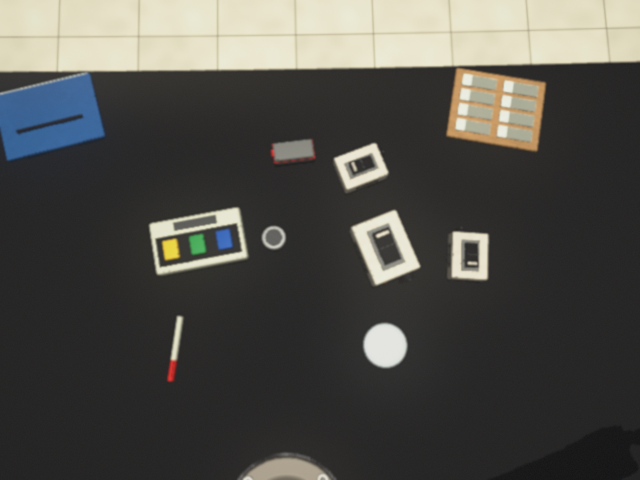

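View pics/s0.png

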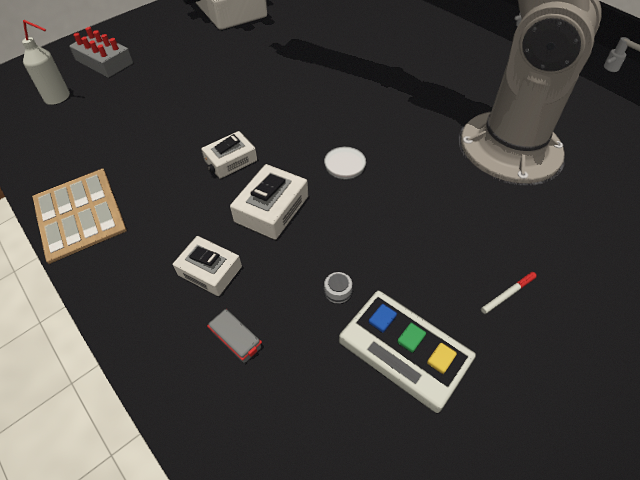

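The top view shows the large supply at about (385,247) with its white bar near (382,234), the green key at (197,244), the pot at (274,237) and the dish at (385,345). I'll enlarge the two units.

Run:
```python
from h import *
im=cv2.imread('pics/t0.png')
a=cv2.resize(im[200:300,340:440],(600,600),interpolation=2)
cv2.imwrite('pics/a.png',a)
b=cv2.resize(im[200:280,140:260],(780,520),interpolation=2)
cv2.imwrite('pics/b.png',b)
for n,u,v,z in [('sup',385,247,.055),('bar',382,234,.078),('green',197,244,.048),('yel',171,249,.048),('blue',224,239,.048),('dish',385,345,.014),('pot',274,237,.034)]: print(n,ray('top',u,v,z).round(4))
```

```text
sup [ 0.5292 -0.213   0.055 ]
bar [ 0.5527 -0.2045  0.078 ]
green [0.5449 0.1715 0.048 ]
yel [0.5358 0.2241 0.048 ]
blue [0.554  0.1165 0.048 ]
dish [ 0.3301 -0.2104  0.014 ]
pot [0.5581 0.0148 0.034 ]
```

View pics/a.png

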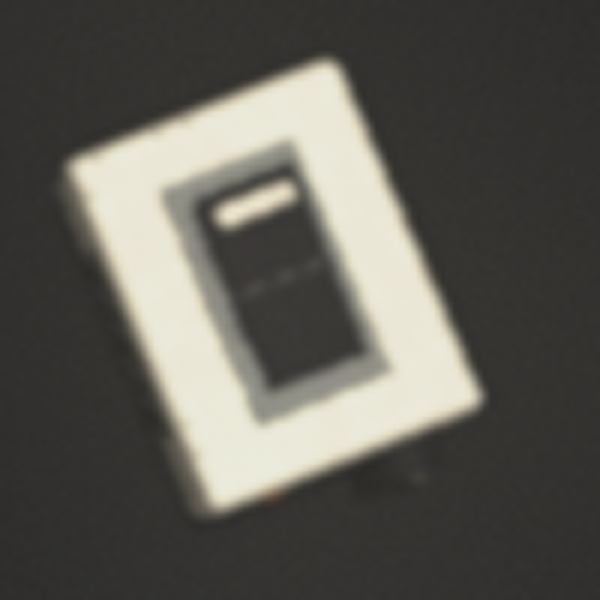

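View pics/b.png

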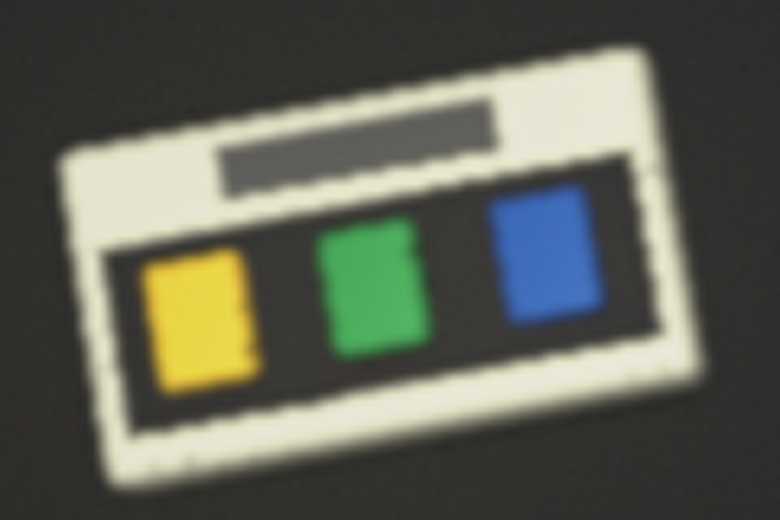

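carry_out --pt "3.5 -2.5 0 0 -1" --pt "3.5 -2.5 0 0 -1" --pt "3.5 -2.5 0 0 -1" --pt "3.5 -2.5 0 0 -1" --pt "3.5 -2.5 0 0 -1" --pt "3.5 -2.5 0 0 -1" --pt "3.5 -2.5 0 0 -1" --pt "3.5 -2.5 0 0 -1" --pt "3.5 -2.5 0 0 -1" --pt "3.5 -2.5 0 0 -1" --pt "0 0 0 0 -1" --pt "0 0 0 0 -1"

```text
t: 1.3
eef_pos: [0.4361, -0.3357, 0.1975]
tool_rot: [-0.0, 0.994, 0.113, -0.0]
contact_force: [0.5, -1.0, -1.2]
gripper_width: 0.0
grasp_force: 0.0
```

```bash
cat >> h.py <<'E'
from scipy.spatial.transform import Rotation as Ro
P=dict(on=(.5532,-.2031),off=(.5052,-.2229),green=(.545,.1712))
def st(*names):
    o=bot.get_obs(); w,x,y,z=o['tool_rot']; R=Ro.from_quat([x,y,z,w]); p=o['eef_pos']
    print('t',o['t'],'p',p.round(4),'F',np.round(o['contact_force'],1),'w',round(o['gripper_width'],2),'xdir',R.as_matrix()[:,0].round(3))
    for n in names: print(n,'cm tool',(100*R.inv().apply(np.r_[P[n],.1]-p)).round(2),'(to z .1)')
E
python3 - <<'E'
from h import *
save('wrist','w0.png'); st('on','off','green')
for n,z in (('on',.078),('off',.068)): print(n,proj('wrist',[*P[n],z]))
E
```

```text
t 1.35 p [ 0.435  -0.337   0.1975] F [-0.1  0.   0. ] w 0.0 xdir [ 0.975  0.222 -0.001]
on cm tool [ 14.51 -10.44   9.73] (to z .1)
off cm tool [ 9.39 -9.57  9.74] (to z .1)
green cm tool [ 22.01 -47.11   9.73] (to z .1)
on (np.float64(188.63483285510068), np.float64(51.72906660273935))
off (np.float64(208.95631081507508), np.float64(118.41413481346069))
```

View pics/w0.png

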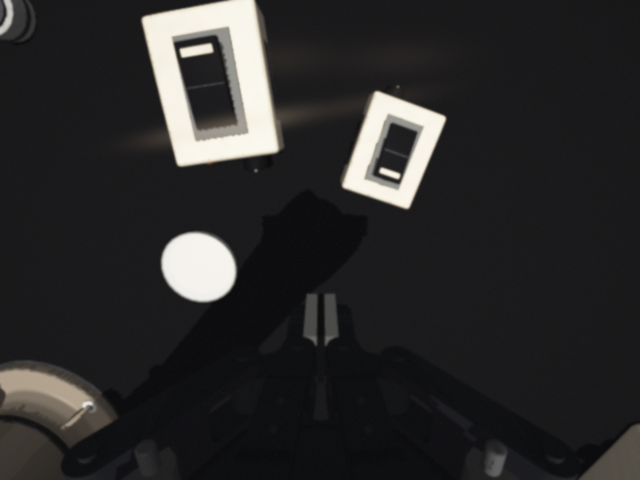

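The wrist view shows the white bar at (196,50), where I predicted (189,52), so my estimate may be about 4 mm off. I'll move over it and check again closer in.

carry_out --pt "2.3 -2.1 0.8 0 -1" --pt "2.3 -2.1 0.8 0 -1" --pt "2.3 -2.1 0.8 0 -1" --pt "2.3 -2.1 0.8 0 -1" --pt "2.3 -2.1 0.8 0 -1" --pt "0 0 0 0 -1" --pt "0 0 0 0 -1" --pt "0 0 0 0 -1"

```text
t: 2.15
eef_pos: [0.5234, -0.2112, 0.1578]
tool_rot: [0.0, 0.994, 0.11, -0.0]
contact_force: [-0.8, -0.2, 0.4]
gripper_width: 0.001
grasp_force: 0.0
```

Run:
```python
from h import *
st('on','off','green'); save('wrist','w1.png'); save('scene','s1.png')
for n,z in (('on',.078),('off',.068)): print(n,proj('wrist',[*P[n],z]))
o=bot.get_obs()['eef_pos'];print(proj('wrist',o))
```

```text
t 2.15 p [ 0.5234 -0.2112  0.1578] F [-0.8 -0.2  0.4] w 0.0 xdir [ 0.976  0.219 -0.001]
on cm tool [ 3.1  -0.15  5.78] (to z .1)
off cm tool [-2.02  0.74  5.78] (to z .1)
green cm tool [ 10.48 -36.85   5.74] (to z .1)
on (np.float64(316.66438226741803), np.float64(201.39181556415198))
off (np.float64(327.1518472869365), np.float64(257.2484040805015))
(np.float64(317.4323482618129), np.float64(281.8231944256132))
```

View pics/w1.png

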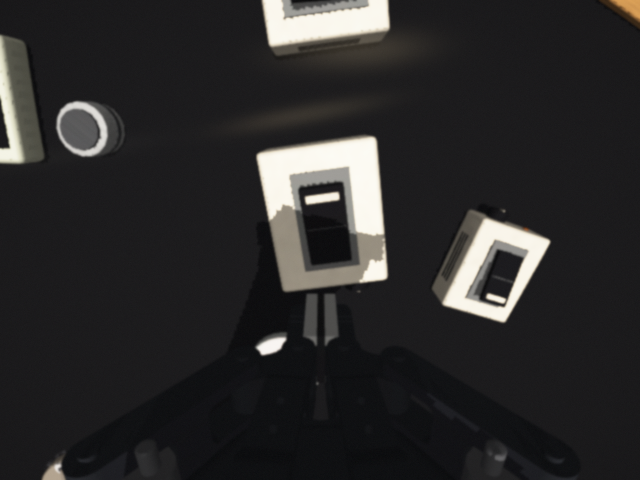

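The bar is at (322,198), against a prediction of (317,201), and the finger tips are at about (321,294). I'll shift the press point 2 mm and press down in steps.

carry_out --pt "1.6 0.05 0 0 -1" --pt "1.6 0.05 0 0 -1" --pt "0 0 2.5 0 -1" --pt "0 0 2.5 0 -1" --pt "0 0 1.5 0 -1" --pt "0 0 0.9 0 -1" --pt "0 0 0.4 0 -1" --pt "0 0 0.4 0 -1" --pt "0 0 0.4 0 -1" --pt "0 0 0.2 0 -1" --pt "0 0 0 0 -1" --pt "0 0 0 0 -1"

```text
t: 3.45
eef_pos: [0.5561, -0.2027, 0.0701]
tool_rot: [0.0, 0.994, 0.112, 0.0]
contact_force: [0.1, 0.7, -0.0]
gripper_width: -0.003
grasp_force: 0.0
```

Run:
```python
from h import *
st('on','off')
```

```text
t 3.45 p [ 0.5561 -0.2027  0.0701] F [ 0.1  0.7 -0. ] w -0.0 xdir [0.975 0.222 0.   ]
on cm tool [-0.29 -0.03 -2.99] (to z .1)
off cm tool [-5.41  0.84 -2.99] (to z .1)
```

carry_out --pt "0 0 0.2 0 -1" --pt "0 0 0 0 -1" --pt "0 0 0 0 -1"

```text
t: 3.75
eef_pos: [0.5559, -0.2027, 0.0678]
tool_rot: [0.0, 0.994, 0.112, -0.0]
contact_force: [-0.2, 0.7, 0.8]
gripper_width: -0.0
grasp_force: 0.0
```

carry_out --pt "0 0 0.2 0 -1" --pt "0 0 0 0 -1" --pt "0 0 0 0 -1"

```text
t: 4.05
eef_pos: [0.5558, -0.2027, 0.0657]
tool_rot: [-0.0, 0.994, 0.112, -0.0]
contact_force: [-0.5, -0.5, 1.0]
gripper_width: -0.001
grasp_force: 0.0
```

Run:
```python
from h import *
a=save('scene','s2.png'); b=save('wrist','w2.png'); st('on')
A=cv2.resize(a[150:250,220:320],(400,400),interpolation=2);B=cv2.resize(b[200:300,270:370],(400,400),interpolation=2)
cv2.imwrite('pics/c.png',np.hstack([A,B])[:,:,::-1])
```

```text
t 4.15 p [ 0.5559 -0.2027  0.0658] F [0.  0.2 0.2] w -0.0 xdir [0.975 0.222 0.   ]
on cm tool [-0.27 -0.02 -3.42] (to z .1)
```

View pics/c.png

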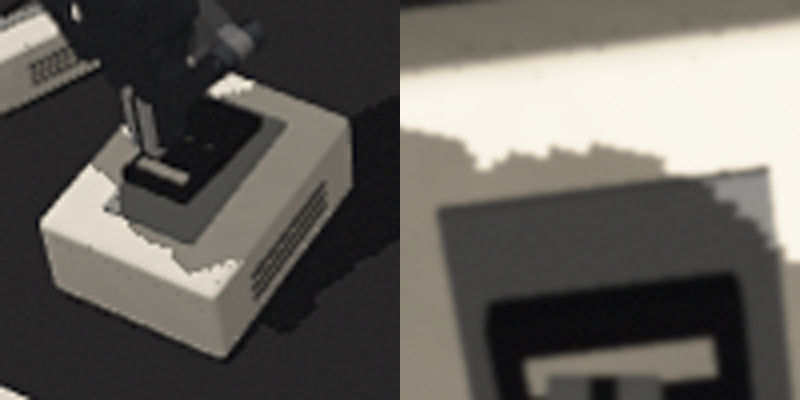

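The fingertips stand on the white bar, at about (150,160) in the left crop, and the paddle is going down with little force. I'll keep pressing until the stop pushes back.

carry_out --pt "0 0 0.2 0 -1" --pt "0 0 0 0 -1" --pt "0 0 0 0 -1"

```text
t: 4.45
eef_pos: [0.5558, -0.2027, 0.0637]
tool_rot: [-0.0, 0.994, 0.112, -0.0]
contact_force: [0.0, -0.1, -0.7]
gripper_width: 0.003
grasp_force: 0.0
```

carry_out --pt "0 0 0.2 0 -1" --pt "0 0 0 0 -1" --pt "0 0 0 0 -1"

```text
t: 4.75
eef_pos: [0.5558, -0.2027, 0.0617]
tool_rot: [-0.0, 0.994, 0.112, -0.0]
contact_force: [0.2, 0.3, -0.2]
gripper_width: -0.001
grasp_force: 0.0
```

Run:
```python
from h import *
a=save('scene','s3.png'); st('on')
o=bot.get_obs()['eef_pos']; print('tcp px',proj('scene',o))
for z in (.068,.073,.078): print(z,proj('scene',[*P['on'],z]))
ims=[cv2.imread('pics/'+f)[160:220,230:290] for f in ('s1.png','s2.png','s3.png')]
cv2.imwrite('pics/d.png',cv2.resize(np.hstack(ims)[:, 10:],(0,0),fx=4.6,fy=4.6,interpolation=0))
```

```text
t 4.8 p [ 0.5559 -0.2027  0.0618] F [-0.3 -0.1  0.5] w -0.0 xdir [0.975 0.222 0.   ]
on cm tool [-0.27 -0.02 -3.82] (to z .1)
tcp px (np.float64(261.52072680653566), np.float64(198.72998938332412))
0.068 (np.float64(262.14061074163175), np.float64(195.6888681351565))
0.073 (np.float64(261.830868874146), np.float64(193.88706954636243))
0.078 (np.float64(261.51839643285444), np.float64(192.06852606706343))
```

View pics/d.png

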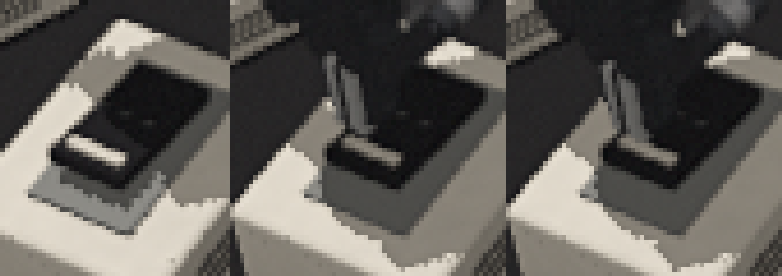

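Comparing panels, the bar hasn't moved (still near (261,193) in the full picture). The tip appears about 8 px above the reported TCP, so the real tip is roughly 17 to 20 mm higher than the pose says. I'll shift slightly outward and keep descending until I feel contact.

carry_out --pt "0.2 0 0.2 0 -1" --pt "0 0 0.2 0 -1" --pt "0 0 0 0 -1" --pt "0 0 0 0 -1"

```text
t: 5.2
eef_pos: [0.5577, -0.2022, 0.0576]
tool_rot: [-0.0, 0.994, 0.112, -0.0]
contact_force: [0.2, 0.3, 0.5]
gripper_width: -0.002
grasp_force: 0.0
```

carry_out --pt "0 0 0.2 0 -1" --pt "0 0 0 0 -1" --pt "0 0 0 0 -1"

```text
t: 5.5
eef_pos: [0.5578, -0.2023, 0.0557]
tool_rot: [-0.0, 0.994, 0.112, -0.0]
contact_force: [-0.1, -0.7, 0.9]
gripper_width: 0.004
grasp_force: 0.0
```

carry_out --pt "0 0 0.2 0 -1" --pt "0 0 0 0 -1" --pt "0 0 0 0 -1"

```text
t: 5.8
eef_pos: [0.5578, -0.2022, 0.0537]
tool_rot: [-0.0, 0.994, 0.112, -0.0]
contact_force: [0.6, 0.1, 0.8]
gripper_width: -0.0
grasp_force: 0.0
```

carry_out --pt "0 0 0.2 0 -1" --pt "0 0 0 0 -1" --pt "0 0 0 0 -1"

```text
t: 6.1
eef_pos: [0.5578, -0.2022, 0.0517]
tool_rot: [-0.0, 0.994, 0.112, -0.0]
contact_force: [-0.3, -0.1, -0.6]
gripper_width: 0.0
grasp_force: 0.0
```

Run:
```python
from h import *
save('scene','s4.png'); o=bot.get_obs()['eef_pos']; print(proj('scene',o))
g=[cv2.imread('pics/'+f,0)[182:202,248:272] for f in ('s1.png','s3.png','s4.png')]
for r in range(20): print(182+r,'  |  '.join(''.join(' .:-=+*#%@'[min(9,int(x)//22)] for x in q[r]) for q in g))
```

```text
(np.float64(261.4692072810669), np.float64(202.8745811102859))
182 .+@@@@@@@@@@*:..          |  .-*+-= -==-........       |  .++-=.-=-:...........   
183 +@@@@@@@@@@#-...          |  -+**:=::===........    .  |  -%*:=::==-.........     
184 @@@@@@@@@@#-...  ....     |  +***==::===:...... ...    |  +#@:=::===:........:. . 
185 @@@@@@@@@#-....   ..      |  ****+=:.===:...... ..     |  **%.=-.===:.........    
186 @@@@@@@@*-......      ..  |  **+*+=-.==-:.....     ..  |  **+:-=.-==-........   ..
187 @@@@@@@*.........      .  |  +++++==.-==-....       .  |  ++*+:=.-==-........    .
188 @@@@@@*. ..........       |  +++**+-.-===:             |  ++**==::==-........     
189 @@@@@*:+#: .........      |  +****-.-====-:            |  +***+=::==-:......      
190 @@@%*:+@@@@#-........     |  +**+-.-+++==-.            |  +**+-=-.==-:.....       
191 @@%=:.=#@@@@@#-........   |  +++:..:=+++++-.           |  +*+:.==.-==- .          
192 @@* ...-+*%@@@@#+-......  |  +*-   ..:-+++++=:.        |  ++- .:-.-==-. .-:.     .
193 @@+ .....:=*%@@@@@#-....  |  *+-      .:-+**+++=.  .   |  *+-  ...-===-:=+++=.    
194 @@#   .....:=+#@@@@-...   |  ++=   .    .:--+**+.      |  **=    ..:-=-.-+**+.    
195 @@%=.   ......:=*#+...    |  ++=:.         .:-=-.      |  **=:.    .::. .:-=-    .
196 @@**+=-. .......:-... .:  |  @+---:..    .   .:.   .:  |  ++---:..   .    .:    .:
197 @****---:.. . ...... .:-  |  @-------:.           .:-  |  %-------:.           .:-
198 #****-----:.   .... .:--  |  #+--------:.         :--  |  *---------:.        .:--
199 *****--------:. ..  :---  |  *=-----------:.    .:---  |  -------------:.     :---
200 *****+*+-------:. .:----  |  *--------------:. .:----  |  :--------------:. .:----
201 *********+--------:---=*  |  *+----------------:-----  |  +-----------------:-----
```

Run:
```python
from h import *
for z in (.052,.06,.066,.072,.078,.084): print(z,ray('scene',259.5,195,z).round(4), 'bar', ray('scene',261,192.5,z).round(4))
c=np.linalg.inv(imaging.calibration('scene')['extrinsics'])[:3,3];print(c)
# start: tip in scene/top? wrist calib
w=np.linalg.inv(imaging.calibration('wrist')['extrinsics']);print(w.round(3), bot.get_obs()['eef_pos'])
import cv2
b=save('wrist','w4.png')
g=cv2.cvtColor(b,cv2.COLOR_RGB2GRAY)[230:310,270:370:1]
for r in range(0,80,3): print(230+r,''.join(' .:-=+*#%@'[min(9,int(x)//22)] for x in g[r]))
```

```text
0.052 [ 0.5485 -0.221   0.052 ] bar [ 0.5424 -0.2243  0.052 ]
0.06 [ 0.5522 -0.2144  0.06  ] bar [ 0.5462 -0.2177  0.06  ]
0.066 [ 0.5549 -0.2095  0.066 ] bar [ 0.549  -0.2128  0.066 ]
0.072 [ 0.5577 -0.2046  0.072 ] bar [ 0.5518 -0.2078  0.072 ]
0.078 [ 0.5604 -0.1997  0.078 ] bar [ 0.5546 -0.2029  0.078 ]
0.084 [ 0.5632 -0.1948  0.084 ] bar [ 0.5574 -0.1979  0.084 ]
[0.843578   0.30784176 0.69638905]
[[ 0.223  0.921  0.32   0.642]
 [-0.975  0.21   0.073 -0.185]
 [ 0.    -0.328  0.945  0.228]
 [ 0.     0.     0.     1.   ]] [ 0.5577835  -0.20227335  0.05176094]
230 @@@@@@@@@@@@@@@@@@@@@@@@@@@@@@@@@@@@@@@@@@@@@@@@@@@@@@@@@@@@@@@@@@@@@@@@@@@@@@@@@@@@@@@@@@@@@@@@@@@@
233 @@@@@@@@@@@@@@@@@@@@@@@@@@@@@@@@@@@@@@@@@@@@@@@@@@@@@@@@@@@@@@@@@@@@@@@@@@@@@@@@@@@@@@@@@@@@@@@@@@@@
236 @@@@@@@@@@@@@@@@@@@@@@@@@@@@@@@@@@@@@@@@@@@@@@@@@@@@@@@@@@@@@@@@@@@@@@@@@@@@@@@@@@@@@@@@@@@@@@@@@@@@
239 *%@@@@@@@@@@@@@@@@@@@@@@@@@@@@@@@@@@@@@@@@@@@@@@@@@@@@@@@@@@@@@@@@@@@@@@@@@@@@@@@@@@@@@@@@@@@@@@@@@@
242 ********#%%%@@@@@@@@@@@@@@@@@@@@@@@@@@@@@@@%@@@@@@@@@@@@@@@@@@@@@@@@@@@@@@@@@@@@@@@@@@@@@@@@@@@@@@@@
245 **
[... 1603 characters left out ...]
                                                         ..::-:-::--=+
293 **********+=---:-::.                ............      ............                      .:::-:-:---=
296 **********++=---:::.               .::--------::.    .:---------:..                     .::::-:::--=
299 ***********+=--::::.               .:---------::.    .:---------::.      .......        ..::::::::-=
302 ************+=---:::.              .:---------:..    .:-----------=====++++++++=-.      ..::-::-:---
305 ************++---:::.             ..:---------:..    .::---------::.........:=+=-:       .::--::-:--
308 *************+=--::::.            .::---------:.     .::---------::.         ..:-:       .:::--:-:--
```

carry_out --pt "0 0 0.2 0 -1" --pt "0 0 0 0 -1" --pt "0 0 0 0 -1"

```text
t: 6.5
eef_pos: [0.5578, -0.2023, 0.0497]
tool_rot: [-0.0, 0.994, 0.112, -0.0]
contact_force: [-0.8, -1.0, -0.6]
gripper_width: 0.0
grasp_force: 0.0
```

carry_out --pt "0 0 0.2 0 -1" --pt "0 0 0 0 -1" --pt "0 0 0 0 -1"

```text
t: 6.8
eef_pos: [0.5577, -0.2022, 0.0477]
tool_rot: [-0.0, 0.994, 0.112, -0.0]
contact_force: [-0.9, -0.4, 0.6]
gripper_width: 0.004
grasp_force: 0.0
```

carry_out --pt "0 0 0.2 0 -1" --pt "0 0 0 0 -1" --pt "0 0 0 0 -1"

```text
t: 7.1
eef_pos: [0.5578, -0.2023, 0.0457]
tool_rot: [-0.0, 0.994, 0.112, -0.0]
contact_force: [0.0, -0.5, -0.1]
gripper_width: 0.005
grasp_force: 0.0
```

Run:
```python
from h import *
st(); save('scene','s5.png'); o=bot.get_obs()['eef_pos']; print(proj('scene',o))
for d in (0,.01,.02,.025): print(d,proj('wrist',o+[0,0,d]),proj('scene',o+[0,0,d]))
g=[cv2.imread('pics/'+f,0)[182:204,248:272] for f in ('s1.png','s4.png','s5.png')]
for r in range(22): print(182+r,'  |  '.join(''.join(' .:-=+*#%@'[min(9,int(x)//22)] for x in q[r]) for q in g))
```

```text
t 7.1 p [ 0.5578 -0.2023  0.0457] F [ 0.  -0.5 -0.1] w 0.0 xdir [ 0.975  0.222 -0.   ]
(np.float64(261.82438172011626), np.float64(204.94922260712534))
0 (np.float64(317.47728959611715), np.float64(281.80087621876027)) (np.float64(261.82438172011626), np.float64(204.94922260712534))
0.01 (np.float64(317.3323674045378), np.float64(289.70037515193377)) (np.float64(261.20881538542295), np.float64(201.47829639690957))
0.02 (np.float64(317.1722324345307), np.float64(298.43734155658353)) (np.float64(260.58243961010805), np.float64(197.94318087750736))
0.025 (np.float64(317.0857037452891), np.float64(303.16197264119734)) (np.float64(260.26511597191575), np.float64(196.15103023467242))
182 .+@@@@@@@@@@*:..          |  .++-=.-=-:...........     |  .++-=-..................
183 +@@@@@@@@@@#-...          |  -%*:=::==-.........       |  =@*:=::: .............. 
184 @@@@@@@@@@#-...  ....     |  +#@:=::===:........:. .   |  +%@:=::=-.............. 
185 @@@@@@@@@#-....   ..      |  **%.=-.===:.........      |  **%.=-.==-:......... .  
186 @@@@@@@@*-......      ..  |  **+:-=.-==-........   ..  |  *++
[... 800 characters left out ...]
   .
196 @@**+=-. .......:-... .:  |  ++---:..   .    .:    .:  |  ++---:...:-==:  .:.   .:
197 @****---:.. . ...... .:-  |  %-------:.           .:-  |  +-------:..::.        :-
198 #****-----:.   .... .:--  |  *---------:.        .:--  |  +---------:..       .:--
199 *****--------:. ..  :---  |  -------------:.     :---  |  -------------:.    .:---
200 *****+*+-------:. .:----  |  :--------------:. .:----  |  ---------------:.  :----
201 *********+--------:---=*  |  +-----------------:-----  |  ------------------:-----
202 +*********+-+---------=*  |  ------------------------  |  :-----------------------
203 *==+*********+------=***  |  *-:---------------------  |  *-:---------------------
```

Run:
```python
from h import *
b=save('wrist','w5.png')[:,:,::-1]; a=cv2.imread('pics/s5.png')
cv2.imwrite('pics/e.png',np.hstack([cv2.resize(a[165:215,235:285],(400,400),interpolation=2),cv2.resize(b[230:330,270:370],(400,400),interpolation=2)]))
for z in (.066,.07,.074,.078,.082): print(z,ray('scene',260,197,z).round(4))
```

```text
0.066 [ 0.5573 -0.2048  0.066 ]
0.07 [ 0.5591 -0.2015  0.07  ]
0.074 [ 0.5609 -0.1983  0.074 ]
0.078 [ 0.5627 -0.195   0.078 ]
0.082 [ 0.5646 -0.1918  0.082 ]
```

View pics/e.png

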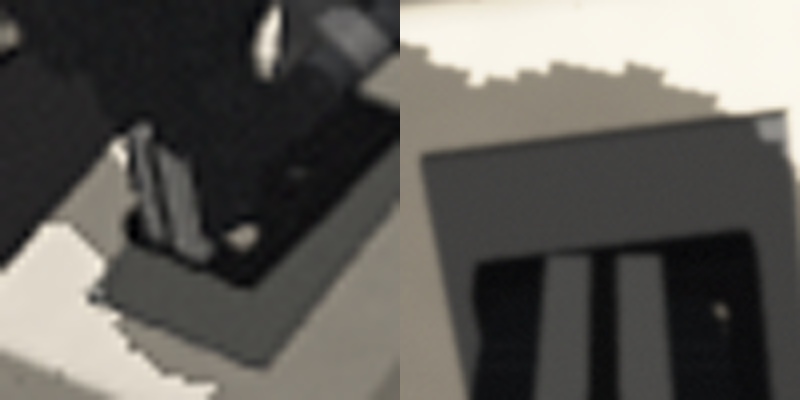

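Both crops put the tips right at the barred end of the paddle, covering the bar and just about touching. The paddle is still up: its corner at (251,193) hasn't moved. I'll move back 2 mm and keep pressing down.

carry_out --pt "-0.2 0 0.1 0 -1" --pt "0 0 0.1 0 -1" --pt "0 0 0 0 -1" --pt "0 0 0 0 -1"

```text
t: 7.6
eef_pos: [0.556, -0.2027, 0.0439]
tool_rot: [0.0, 0.994, 0.112, 0.0]
contact_force: [0.2, 0.5, 0.1]
gripper_width: -0.001
grasp_force: 0.3
```

carry_out --pt "0 0 0.2 0 -1" --pt "0 0 0 0 -1" --pt "0 0 0 0 -1"

```text
t: 7.9
eef_pos: [0.5558, -0.2027, 0.0417]
tool_rot: [0.0, 0.994, 0.112, -0.0]
contact_force: [-0.8, 0.8, -0.1]
gripper_width: 0.002
grasp_force: 0.3
```

carry_out --pt "0 0 0.2 0 -1" --pt "0 0 0 0 -1" --pt "0 0 0 0 -1"

```text
t: 8.2
eef_pos: [0.5556, -0.2028, 0.0396]
tool_rot: [-0.0, 0.994, 0.112, -0.0]
contact_force: [0.6, -0.1, -0.0]
gripper_width: 0.0
grasp_force: 0.2
```

```bash
cat >> h.py <<'E'
def asc(cam,files,r0,r1,c0,c1):
    g=[cv2.imread('pics/'+f,0)[r0:r1,c0:c1] for f in files]
    for r in range(r1-r0): print(r0+r,'  |  '.join(''.join(' .:-=+*#%@'[min(9,int(x)//22)] for x in q[r]) for q in g))
E
python3 - <<'E'
from h import *
st(); save('scene','s6.png'); asc('scene',['s5.png','s6.png'],186,208,248,280)
E
```

```text
t 8.2 p [ 0.5556 -0.2028  0.0396] F [ 0.6 -0.1 -0. ] w 0.0 xdir [ 0.975  0.222 -0.001]
186 *++.-=.===-.........   ....       |  ***+:==.==:........... .   .    
187 +**--=.-==-........    ..      .  |  ++*+--=.-==- ........         .:
188 +*+-:=::===.........          .:  |  ++*+--=::==- ........ .       :-
189 +**+==::===:.......          .:-  |  +**+=:=::===.........    .   :--
190 ***+-=-.==-:.......         .:--  |  ++**+-=-.==-:........ . .   .:--
191 **+:.==.-==- ......  .      :---  |  +***+:==.==-:........       :---
192 *+- .-=.-==-....       .   :----  |  ++**:.==.===-........      :----
193 *+- .-=:-==- .. :==.     .:-----  |  +**-..-=.-==- ......      .-----
194 **=  .-::==-: .-+*+.    .:------  |  **+. .-=:-==-......      :------
195 **=:. ..:===-:..==-.   .:-------  |  +*=   :=::==-:  .=+:    .:------
196 ++---:...:-==:  .:.   .:--------  |  ++-.  .:::===-..=++.    :-------
197 +-------:..::.        :--------=  |  %---:.  ..-===-.-=:   .:-------=
198 +---------:..       .:--------=+  |  *-----:.  .:-=:....   .-------=+
199 -------------:.    .:--------=+*  |  ---------:  ..       .-------=+*
200 ---------------:.  :---------+*+  |  +----------:.       .:-------+*+
201 ------------------:---------+**+  |  *-------------..    :-------+**+
202 :--------------------------=**++  |  +---------------:..:-------=+*++
203 *-:-----------------------=+*+++  |  *-:-----------------------=+++++
204 @@=----------------------=++++++  |  @@=----------------------=++++++
205 @#++=-:------------------+++++++  |  @@@+=-:------------------+++++++
206 @@+++++=----------------++++++++  |  @@@++++=----------------++++++++
207 @@@+++*++=-------------=**++++++  |  @@@+++*++=-------------=**++++++
```

The paddle is now going down: the bar's lower edge went from row 195 to 197. First contact was at a reported z of about 0.044. I'll continue to the stop.

carry_out --pt "0 0 0.2 0 -1" --pt "0 0 0 0 -1" --pt "0 0 0 0 -1"

```text
t: 8.55
eef_pos: [0.5559, -0.2027, 0.0377]
tool_rot: [-0.0, 0.994, 0.112, -0.0]
contact_force: [1.0, 0.8, 0.9]
gripper_width: 0.001
grasp_force: 0.3
```

carry_out --pt "0 0 0.2 0 -1" --pt "0 0 0 0 -1" --pt "0 0 0 0 -1"

```text
t: 8.85
eef_pos: [0.5559, -0.2027, 0.0358]
tool_rot: [-0.0, 0.994, 0.112, 0.0]
contact_force: [-0.0, 0.7, 1.4]
gripper_width: -0.0
grasp_force: 0.6
```

carry_out --pt "0 0 0.15 0 -1" --pt "0 0 0 0 -1" --pt "0 0 0 0 -1"

```text
t: 9.15
eef_pos: [0.5561, -0.2027, 0.0353]
tool_rot: [0.0, 0.994, 0.112, 0.0]
contact_force: [-2.1, 1.1, 11.0]
gripper_width: 0.005
grasp_force: 4.9
```

Run:
```python
from h import *
st(); save('scene','s7.png'); asc('scene',['s6.png','s7.png'],186,208,248,280)
```

```text
t 9.15 p [ 0.5561 -0.2027  0.0353] F [-2.1  1.1 11. ] w 0.01 xdir [0.975 0.222 0.   ]
186 ***+:==.==:........... .   .      |  *+++.=-..................     .:
187 ++*+--=.-==- ........         .:  |  ++*+-==.=: .............:..   .-
188 ++*+--=::==- ........ .       :-  |  +***--=.-=-:..............:. .:-
189 +**+=:=::===.........    .   :--  |  +**+--=::==-.........    ... :--
190 ++**+-=-.==-:........ . .   .:--  |  ++*+=:=:-==-..........  .   .:--
191 +***+:==.==-:........       :---  |  +***+:=::===:.......  .. .  :---
192 ++**:.==.===-........      :----  |  ++***:=-.===:........   .  .----
193 +**-..-=.-==- ......      .-----  |  +***=:==.-==-.. ......    .:----
194 **+. .-=:-==-......      :------  |  ***+:.-=.-==-.......     .:-----
195 +*=   :=::==-:  .=+:    .:------  |  +*+-..-=:-==- ...... .   :------
196 ++-.  .:::===-..=++.    :-------  |  ++-. .:=::==-:.. ..     .:------
197 %---:.  ..-===-.-=:   .:-------=  |  %--.  .--.==-: ..=+-    :------=
198 *-----:.  .:-=:....   .-------=+  |  *---.  .:.===-:.=**:   .------=+
199 ---------:  ..       .-------=+*  |  -----:.  .:-==-.-+-   .:-----=+*
200 +----------:.       .:-------+*+  |  -------:  .:-:. .:.   :------+*+
201 *-------------..    :-------+**+  |  +---------:...       .:-----+*++
202 +---------------:..:-------=+*++  |  ------------:.    . .:-----=**++
203 *-:-----------------------=+++++  |  *-:------------:.   :-----=+*+++
204 @@=----------------------=++++++  |  @@=--------------:..:----=++++++
205 @@@+=-:------------------+++++++  |  @@++=-:------------------+++++++
206 @@@++++=----------------++++++++  |  @@+++++=----------------++++++++
207 @@@+++*++=-------------=**++++++  |  @@@++++++=-------------=**++++++
```

11 N at the stop, and the bar has dropped about 4 px (10 mm), so the lamp is on. Tip height is about the reported z plus 33 mm. Next I lift and go over the green key.

carry_out --pt "0 0 -2 0 -1" --pt "0 0 -3 0 -1" --pt "0 0 -2 0 -1" --pt "0.9 -4.6 0 0 -1" --pt "0.9 -4.6 0 0 -1" --pt "0.9 -4.6 0 0 -1" --pt "0.9 -4.6 0 0 -1" --pt "0.9 -4.6 0 0 -1" --pt "0.9 -4.6 0 0 -1" --pt "0.9 -4.5 0 0 -1" --pt "0.9 -4.6 0 0 -1" --pt "0 0 0 0 -1"

```text
t: 10.4
eef_pos: [0.543, 0.1802, 0.1046]
tool_rot: [-0.002, 0.993, 0.117, 0.0]
contact_force: [-0.9, 0.6, 0.9]
gripper_width: -0.002
grasp_force: 0.0
```

carry_out --pt "0 0 0 0 -1" --pt "0 0 0 0 -1"

```text
t: 10.6
eef_pos: [0.5445, 0.1695, 0.1039]
tool_rot: [0.001, 0.994, 0.111, -0.0]
contact_force: [-0.4, -0.3, 0.2]
gripper_width: 0.001
grasp_force: 0.0
```

Run:
```python
from h import *
st('green','off'); a=save('scene','s8.png'); b=save('wrist','w8.png'); asc('scene',['s7.png','s8.png'],186,206,248,280)
cv2.imwrite('pics/f.png',np.hstack([cv2.resize(a[270:390,340:460],(400,400),interpolation=2),cv2.resize(b[150:350,220:420],(400,400),interpolation=2)])[:,:,::-1])
o=bot.get_obs()['eef_pos']; print(proj('scene',o+[0,0,.0335]))
```

```text
t 10.6 p [0.5445 0.1695 0.1039] F [-0.4 -0.3  0.2] w 0.0 xdir [ 0.975  0.22  -0.001]
green cm tool [ 0.08 -0.16  0.39] (to z .1)
off cm tool [-12.49  37.4    0.44] (to z .1)
186 *+++.=-..................     .:  |  @@@@@@@@@%-.......::-:::..... .:
187 ++*+-==.=: .............:..   .-  |  @@@@@@@@@+..........:::--:... .-
188 +***--=.-=-:..............:. .:-  |  @@@@@@@@#:.............::-=:..:-
189 +**+--=::==-.........    ... :--  |  @@@@@@@%-................::. :--
190 ++*+=:=:-==-..........  .   .:--  |  @@@@@@@=................... .:--
191 +***+:=::===:.......  .. .  :---  |  @@@@@@+.................... :-=*
192 ++***:=-.===:........   .  .----  |  @@@@@#..-................. .--=*
193 +***=:==.-==-.. ......    .:----  |  @@@@%-:*@@#-............. .:-=**
194 ***+:.-=.-==-.......     .:-----  |  @@@%=.+@@@@@#-........... :-=***
195 +*+-..-=:-==- ...... .   :------  |  @@%*:.-#@@@@@@@#-....... .-=***+
196 ++-. .:=::==-:.. ..     .:------  |  @@*-...:+#@@@@@@@#:......:-=**+-
197 %--.  .--.==-: ..=+-    :------=  |  @#*- ....:+*#@@@@@@+... :=***++#
198 *---.  .:.===-:.=**:   .------=+  |  #**+. ......-+#@@@@-.. .-=**+=*@
199 -----:.  .:-==-.-+-   .:-----=+*  |  ****::  ......:=*#*....:=***+*@@
200 -------:  .:-:. .:.   :------+*+  |  ****++::   .....:::.. .=***+-#@@
201 +---------:...       .:-----+*++  |  *********+:   ...... .=***++%@@@
202 ------------:.    . .:-----=**++  |  +*********+-=   ...  :=**+=*@@@@
203 *-:------------:.   :-----=+*+++  |  *==+*********+::    -***++#@@@@@
204 @@=--------------:..:----=++++++  |  @@#-=+*********+-= :+***=*@@@@@@
205 @@++=-:------------------+++++++  |  @@@@#--=+*********+=***++%@@@@@@
(np.float64(421.2081025321179), np.float64(305.9186211801707))
```

View pics/f.png

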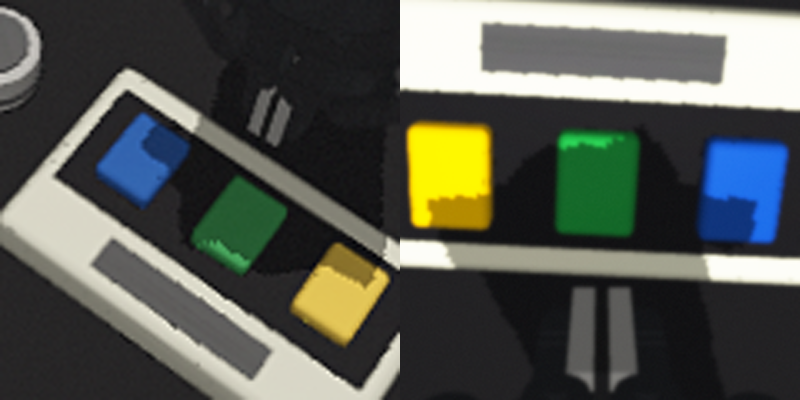

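In the crop the tips hang over the keypad at scene (420,312), and laterally they line up with the green key (wrist u of 319 for the key, 321 for the tips). The paddle has stayed down. Now I descend.

carry_out --pt "0.1 -0.1 2.5 0 -1" --pt "0 0 2.5 0 -1" --pt "0 0 2 0 -1" --pt "0 0 1 0 -1" --pt "0 0 0 0 -1" --pt "0 0 0 0 -1" --pt "0 0 0 0 -1"

```text
t: 11.4
eef_pos: [0.5463, 0.1724, 0.0254]
tool_rot: [-0.0, 0.994, 0.111, 0.001]
contact_force: [0.8, 0.2, -0.5]
gripper_width: 0.002
grasp_force: 0.0
```

Run:
```python
from h import *
st('green'); b=save('wrist','w9.png');save('scene','s9.png')
h=cv2.cvtColor(b,cv2.COLOR_RGB2HSV)
for n,lo,hi in (('g',45,80),('y',20,35),('b',100,125)):
    m=(h[...,0]>lo)&(h[...,0]<hi)&(h[...,1]>120)&(h[...,2]>50); ys,xs=np.nonzero(m); print(n,len(xs),np.percentile(xs,[2,50,98]) if len(xs) else 0,np.percentile(ys,[2,98]) if len(xs) else 0)
g=cv2.cvtColor(b,cv2.COLOR_RGB2GRAY)[230:330:4,260:390]
for r in range(25): print(230+4*r,''.join(' .:-=+*#%@'[min(9,int(x)//22)] for x in g[r]))
```

```text
t 11.4 p [0.5463 0.1724 0.0254] F [ 0.8  0.2 -0.5] w 0.0 xdir [0.975 0.222 0.002]
green cm tool [-0.14  0.09 -7.46] (to z .1)
g 2302 [296. 324. 351.] [258. 302.]
y 4338 [191. 219. 248.] [253. 323.]
b 4210 [396. 425. 455.] [263. 332.]
230 @@@@@@@@@@@@@@@@@@@@@@@@@@@@@@@@@@@@@@@@@@@@@@@@@@@@@@@@@@@@@@@@@@@@@@@@@@@@@@@@@@@@@@@@@@@@@@@@@@@@@@@@@@@@@@@@@@@@@@@@@@@@@@@@@@
234 ...................................:::...::--------====+++++++=+*######%%%@@@@@@@@@@@@@@@@@@@@@@@@@@@@@@@@@@@@@@@@@@@@@@@@@@@@@@@@
238 ................................................................................................................:::::::----:::::--
242 ..............................................................................               .....................................
246 ..................................................    ...........                              ...................................
250 ..............................                                                                          ..........................
254 ......................                              
[... 1757 characters left out ...]
--:.     .::---------:..         ....                                       
310                                             .:----------:..    .::---------::.                                                    
314                                             .:----------:.     .::----------:.                                                    
318                                            .::----------:.      .:----------:..                                                   
322                                            .:-----------:.     ..:----------::.                                                   
326                                            .:-----------:.      .:-----------:.
```

The green key spans u 296–351 and the tips are at u≈321, with their front edge near the key's middle. I'll move forward 4 mm and press step by step.

carry_out --pt "0.4 0.1 0 0 -1" --pt "0 0 0.6 0 -1" --pt "0 0 0.4 0 -1" --pt "0 0 0 0 -1" --pt "0 0 0 0 -1"

```text
t: 12.0
eef_pos: [0.5494, 0.1721, 0.0142]
tool_rot: [0.0, 0.994, 0.112, -0.0]
contact_force: [-0.8, -1.2, 1.3]
gripper_width: -0.0
grasp_force: 0.8
```

carry_out --pt "0 0 0.2 0 -1" --pt "0 0 0 0 -1" --pt "0 0 0 0 -1"

```text
t: 12.3
eef_pos: [0.5495, 0.1722, 0.0124]
tool_rot: [0.0, 0.994, 0.112, -0.0]
contact_force: [-0.4, -0.2, 2.2]
gripper_width: 0.004
grasp_force: 1.3
```

carry_out --pt "0 0 0.2 0 -1" --pt "0 0 0 0 -1" --pt "0 0 0 0 -1"

```text
t: 12.6
eef_pos: [0.5495, 0.1722, 0.0104]
tool_rot: [0.0, 0.994, 0.112, -0.0]
contact_force: [-1.2, -0.7, 4.1]
gripper_width: 0.002
grasp_force: 1.9
```

carry_out --pt "0 0 0.2 0 -1" --pt "0 0 0 0 -1" --pt "0 0 0 0 -1"

```text
t: 12.9
eef_pos: [0.5496, 0.1722, 0.0086]
tool_rot: [0.0, 0.994, 0.112, 0.0]
contact_force: [-0.4, -2.1, 7.4]
gripper_width: 0.004
grasp_force: 3.7
```

carry_out --pt "0 0 0.1 0 -1" --pt "0 0 0 0 -1" --pt "0 0 0 0 -1"

```text
t: 13.2
eef_pos: [0.5496, 0.1722, 0.0084]
tool_rot: [0.0, 0.994, 0.112, 0.0]
contact_force: [-4.3, -2.3, 15.8]
gripper_width: -0.001
grasp_force: 7.8
```

15.8 N at the stop, so the green key is fully down. Now I lift, go back, and position over the plain end.

carry_out --pt "0 0 -2 0 -1" --pt "0 0 -4 0 -1" --pt "0 0 -3 0 -1" --pt "-1.6 4.7 0 0 -1" --pt "-1.6 4.7 0 0 -1" --pt "-1.6 4.7 0 0 -1" --pt "-1.6 4.7 0 0 -1" --pt "-1.6 4.7 0 0 -1" --pt "-1.6 4.7 0 0 -1" --pt "-1.6 4.7 0 0 -1" --pt "-1.6 4.6 0 0 -1" --pt "0 0 0 0 -1"

```text
t: 14.4
eef_pos: [0.5054, -0.2305, 0.0967]
tool_rot: [0.002, 0.994, 0.106, -0.001]
contact_force: [0.0, -0.2, 0.0]
gripper_width: -0.003
grasp_force: 0.0
```

carry_out --pt "0 0 2 0 -1" --pt "0 0 1.8 0 -1" --pt "0 0 0 0 -1" --pt "0 0 0 0 -1"

```text
t: 14.8
eef_pos: [0.5077, -0.2213, 0.0591]
tool_rot: [-0.0, 0.994, 0.112, -0.0]
contact_force: [0.0, -0.1, -0.0]
gripper_width: -0.0
grasp_force: 0.0
```

Run:
```python
from h import *
st('off'); b=save('wrist','w10.png'); save('scene','s10.png')
asc('wrist',['w10.png'],200,201,250,400)
g=cv2.cvtColor(b,cv2.COLOR_RGB2GRAY)[180:330:4,250:400]
for r in range(38): print(180+4*r,''.join(' .:-=+*#%@'[min(9,int(x)//22)] for x in g[r]))
a=cv2.cvtColor(cv2.imread('pics/s10.png'),cv2.COLOR_BGR2HSV)
for f in ('s1.png','s10.png'):
  h=cv2.cvtColor(cv2.imread('pics/'+f),cv2.COLOR_BGR2HSV); m=(h[...,0]>50)&(h[...,0]<80)&(h[...,1]>100)&(h[...,2]>50); ys,xs=np.nonzero(m); print(f,len(xs),xs.mean(),ys.mean())
```

```text
t 14.8 p [ 0.5077 -0.2213  0.0591] F [ 0.  -0.1 -0. ] w -0.0 xdir [ 0.975  0.222 -0.001]
off cm tool [-0.28  0.1  -4.09] (to z .1)
200 @@@@@@@@@@@@@@@@#********+-......:+%@@@@@@@@@@@@@@@@@@@@@@@@@@@@@@@@@@@@@@@@@@@@@@@@@%*-:......:=+*********#@@@@@@@@@@@@@@@@@@@@@@@@@@@@@@@@@@@@@@@@@@
180 @@@@@@@@@@@@%*********************************+===+++++==-::::::::::........................:-+**********#@@@@@@@@@@@@@@@@@@@@@@@@@@@@@@@@@@@@@@@@@@@@
184 @@@@@@@@@@@@%#***********+-::----:::::.......................................................:=**********#@@@@@@@@@@@@@@@@@@@@@@@@@@@@@@@@@@@@@@@@@@@@
188 @@@@@@@@@@@@@@#********+=:...........................................:::::----=++*##*=:......:-+**********%@@@@@@@@@@@@@@@@@@@@@@@@@@@@@@@@@@@@@@@@@@@
192 @@@@@@@@@@@@@@%#********+-..............::::::--==+**###%%@@@@@@@@@@@@@@@@@@@@@@@@@@@@+:......:=**********#@@@@@@@@@@@@@@@@@@@@@@@@@@@@@@@@@@@@@@@@@@@
196 @@@@@@@@@@@@@@%#********+=:......-*@@@@@@@@@@@@@@@@@@@@@@@@@@@@@@@@@@@@@@@@@@@@@@@@@@@#-:......-+*********#%@@@@@@@@@@@@@@@@@@@@@@@@@@@@@@@@@@@@@@@@@@
200 @@@@@@@@@@@@@@@@#********+-......:+
[... 4473 characters left out ...]
*************************+=:.           ..:----------:.     ..:----------:..           .:=+**************************************#@@@@@@@
320 .:=+++*******************************++-.            .::----------:.      .:----------::.            .-++************************************%@@@@@@@@
324  .:=+++******************************+-.             .:-----------:.      .:----------::.            .:=+***********+*+++++++++++++======--==++++===--
328   .:=++*****************************+=:.            ..:-----------:.      .:-----------:.             .:---:::::::.......        .....................
s1.png 502 411.23306772908364 337.06972111553785
s10.png 502 411.21314741035854 337.0956175298805
```

Paddle is still on, with the pivot line at row 246. The tips are centred on it (u 321 against 323), and the keypad hasn't moved and its key is back up. Now I press the plain end.

carry_out --pt "0.1 0.1 0.8 0 -1" --pt "0 0 0.4 0 -1" --pt "0 0 0.4 0 -1" --pt "0 0 0.4 0 -1" --pt "0 0 0.1 0 -1" --pt "0 0 0 0 -1" --pt "0 0 0 0 -1"

```text
t: 15.6
eef_pos: [0.5094, -0.2223, 0.0383]
tool_rot: [-0.0, 0.994, 0.112, 0.0]
contact_force: [0.4, 0.1, 1.3]
gripper_width: 0.002
grasp_force: 0.0
```

carry_out --pt "0 0 0.15 0 -1" --pt "0 0 0 0 -1" --pt "0 0 0 0 -1"

```text
t: 15.9
eef_pos: [0.5094, -0.2225, 0.0369]
tool_rot: [0.0, 0.994, 0.112, 0.0]
contact_force: [0.7, 0.1, 1.4]
gripper_width: 0.005
grasp_force: 0.8
```

carry_out --pt "0 0 0.15 0 -1" --pt "0 0 0 0 -1" --pt "0 0 0 0 -1"

```text
t: 16.2
eef_pos: [0.5095, -0.2225, 0.0361]
tool_rot: [0.0, 0.994, 0.112, 0.0]
contact_force: [-3.3, -0.4, 9.1]
gripper_width: 0.003
grasp_force: 4.9
```

At the stop with 9 N. I'll lift clear and check.

carry_out --pt "0 0 0.05 0 -1" --pt "0 0 0 0 -1" --pt "0 0 -2 0 -1" --pt "0 0 -4 0 -1" --pt "0 0 -4 0 -1" --pt "-1 4 -2 0 -1" --pt "-1 4 0 0 -1" --pt "-1 4 0 0 -1" --pt "-1 4 0 0 -1" --pt "0 0 0 0 -1" --pt "0 0 0 0 -1" --pt "0 0 0 0 -1"

```text
t: 17.4
eef_pos: [0.5059, -0.3859, 0.1544]
tool_rot: [-0.001, 0.994, 0.112, -0.0]
contact_force: [-0.7, -0.8, -0.0]
gripper_width: 0.001
grasp_force: 0.0
```

Run:
```python
from h import *
st(); save('scene','s11.png'); save('top','t11.png'); asc('scene',['s1.png','s11.png'],186,206,248,280)
a,b=cv2.imread('pics/s0.png'),cv2.imread('pics/s11.png'); d=cv2.absdiff(a,b).max(2)
for n,(r,c,h,w) in dict(keypad=(290,335,120,145),sup=(160,225,80,90),pot=(270,320,35,35),marker=(268,478,50,62),dish=(143,320,40,50),box=(305,203,60,62)).items(): print(n,(d[r:r+h,c:c+w]>60).sum())
```

```text
t 17.4 p [ 0.5059 -0.3859  0.1544] F [-0.7 -0.8 -0. ] w 0.0 xdir [0.975 0.223 0.   ]
186 @@@@@@@@*-......      ..:.  .     |  @@@@@@@%= ............:--:..... 
187 @@@@@@@*.........      ...     .  |  @@@@@@#= ..............:::--..  
188 @@@@@@*. ..........           .:  |  @@@@@#-.-.................::. .:
189 @@@@@*:+#: .........         .:-  |  @@@@#-=@@#+-................  :-
190 @@@%*:+@@@@#-........        :--  |  @@@#-.+@@@@@#:............. .:--
191 @@%=:.=#@@@@@#-........     :---  |  @@%-..:+*%@@@@#+-.........  :-=*
192 @@* ...-+*%@@@@#+-.......  :----  |  @@*  ...:=+#@@@@@#-.....  .:--=*
193 @@+ .....:=*%@@@@@#-....  :-----  |  @@+  ......:+*%@@@@-...  .:--=**
194 @@#   .....:=+#@@@@-... .:------  |  @@@.   ......:=+#%#...  .:--=***
195 @@%=.   ......:=*#+...  :-------  |  @@%++=.  .......-=-..  .:--=***+
196 @@**+=-. .......:-... .:--------  |  @@****+:.... .......  :----=**+-
197 @****---:.. . ...... .:--=+----=  |  @****==--:.. ......  .---=***++#
198 #****-----:.   .... .:---=*+--=+  |  #****-------:.  ..  .----=**+=*@
199 *****--------:. ..  :---=*+--=+*  |  *****---------:.   .----=***=*@@
200 *****+*+-------:. .:----=**+-+*+  |  *****+*+---------::-----=**+-#@@
201 *********+--------:---=***++#+++  |  *********+------------=***++%@@@
202 +*********+-+---------=**+=*@+++  |  +***********+---------=**+=*@@@@
203 *==+*********+------=***++#@@%++  |  *==+**********+-----=***++#@@@@@
204 @@#-=+*********+=+--=***=*@@@@%+  |  @@#-=+*********+=+--=***=*@@@@@@
205 @@@@#--=+*********+=***++%@@@@@@  |  @@@@#--=+**************++%@@@@@@
keypad 0
sup 29
pot 0
marker 0
dish 0
box 0
```

The barred end is fully up, about 1 px higher than at the start, and nothing else has moved.

```bash
python3 -c "
from station import bot
print(bot.hand_in())"
```

```text
the job is handed in; nothing more can be done
None
```

The job is handed in, though the hand-in returned no verdict: lamp switched on (11 N at the stop), green key pressed fully (15.8 N) and back up, lamp switched off (9 N), fingers clear, and the final pictures show nothing else moved.

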